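Open the push-catch tool cabinet

ROBOT

A 6-joint arm with a two-finger parallel gripper is mounted at the origin on the work surface. World frame = base frame: x ahead of the robot, y to its left, z up, the work surface at z = 0. Lengths are in m, angles in rad, forces in N, time in s.
With the tool pointing down it reaches from about 0.4 to 0.825 m from the base axis. Payload 7 kg.
Tool frame: the origin (TCP) lies at the very end of the fingers, on their centre line; the grasp point (between the pads) lies 19 mm behind it (arm.pinch_z is the z of the grasp point in the tool frame, in m); z points along the fingers, y is the direction in which the jaws open and shut (so a half turn about z gives the same grasp; the last joint's range is limited). The gripper opens to 88 mm and grips with 3 to 60 N. Pads are 19 mm wide; open, the fingers measure 130 mm over their backs; the gripper's body (78 mm by 193 mm) begins 47 mm behind the grasp point.
Start: joints at [-0.873, 0.359, 0.012, 0, -1.224, -0.288], TCP at [0.269, -0.619, 0.227] pointing down, gripper open.
Joint ranges: [-3.07, 3.07], [-1.43, 2.12], [-1.02, 1.25], [-3.03, 1.67], [-3.05, -0], [-3.03, 3.03]. Speed limits (rad/s): [2.39, 2.39, 3.01, 3.14, 3.14, 3.14].

INTERFACE

Orientations are given as [roll, pitch, yaw] about the fixed x, y, z axes, in that order (R = Rz(yaw) Ry(pitch) Rx(roll)).
In Python, from station import arm gives the robot as it stands.
- The arm moves only by the tool drive_tool, never from a script. Its argument "targets" is a list of rows, each a list of 6 numbers: the shift along the world's x, y, z in units of 0.04 m (1.0 is 0.04 m), then the turn, a rotation vector about the world's x, y, z in units of 6 degrees (1.0 is 6 degrees). In form: [[x, y, z, wx, wy, wz], ...]. A call has 1 to 5 rows; each row shifts and turns the commanded pose from where the row before left it; what a row does not reach is not made up. A row lasts 1/8 s, in which the tool goes at most 62.5 mm and 10.7 degrees, less where a joint would pass 70% of its speed; a pose out of reach is approached as far as the arm can. A call with a number of a shift or a turn outside -1 to 1 is refused whole. A call with a gripper value outside its range is refused whole. "claw" is the opening, from 0 (shut) to 1 (fully open), set as the call begins (left out, the last holds). The fingers move at their own pace and stop on an object; "newtons" is the grip in N (left out, the last holds). Time passes only in rows, so rows that do not move let the fingers close. It gives the time, the measured TCP pose, the force and the opening at its end, in the units of the state.
- arm.get_state(): the state, without advancing time (a new reading comes with each control period).
- arm.grab_frame(name): name is "scene" or "top" or "wrist"; returns (picture, depth): 384x512x3 uint8, red, green, blue; 384x512 float32, m along the optical axis (not along the pixel's ray), 0 where there is no reading.
- arm.get_calibration(name): a dict with "mtx" (3x3 intrinsics, pixels), "origin" and "rotation" of the camera in the world. Camera axes: x right, y up, looking along -z (the intrinsics and any distortion apply to the point x, -y, -z); pixel columns grow to the right and rows downward; lengths in m; the calibration is good to about 2 mm. A picture is of the moment at which its call begins: read the wrist's pose just before it. get_calibration takes no time and is no camera call; for the wrist camera it gives the pose at the moment of the call.
- arm.job_done(): hands the job in, once; it reports no verdict.
Trained networks look in the newest picture that a camera, given by its name, has taken for a name from the list of things; names that differ only in an ending like _2 or _b are one class to them, and where a whole thing is asked for, a point or a joint stands for the part that bears it (a point fixed in the world has none). Each returns a list of dicts, best first, with "score" (0 to 1); they miss things now and then, are a little off and sometimes report something else, mostly with a low value. They report only what shows in the picture. A call takes as long as a camera call. They do not tell look-alikes from the thing itself.
- arm.search_frame(target, camera): "point" ([x, y, z] in m, in the coordinates of the camera as it stood for that picture, good to about 4 mm: the middle of the surface that is visible of it).
- arm.cut_out(target, camera): "pixels" (384x512 bool, what is visible of it).
- arm.landmark_of(target, camera): "point" ([x, y, z] in m, in the coordinates of the camera as it stood for that picture, good to about 4 mm: a listed point, or the origin of a listed thing).
The state is a dict: "t": time; "q": joint angles; "qd": joint speeds; "joint_efforts": joint torques, N m; "eef_pos": TCP position; "ee_rot": TCP orientation; "force": force on the tool from outside, world axes, zero at the start; "moment": the same for the moment, N m; "width": finger opening in m.
Only numpy, scipy, OpenCV 4.12 (cv2) and the standard library are available. Lean on these libraries where they do the work, as an engineer would, in place of code of your own. Each camera call takes 0.05 s, during which the arm holds its last target. There are 200 camera calls.

TASK

The black lacquered block stands in the way of the gunmetal tool cabinet's door: slide it along the bench, out of the door's swing. Then press the free edge of the door gently so that the push catch lets go and springs it ajar, take the hand off, and swing the door wide open, about square to the cabinet, with a fingertip behind its edge. Grip and lift nothing, do not let the door strike the block, leave everything else on the bench where it is, and finish clear with the door standing open.

Things in the scene. Friction and masses are not known exactly. Their poses are not given: they have to be found in the camera images.
- cabinet: Fixed gunmetal bench cabinet at the robot's left, 180 deep x 200 wide x 240 mm high. Origin: centre of its underside. Its -x axis points out of the front, y along its width, z up. The carcass's front rim lies at x = -90 mm; the handleless door hangs 5 mm before it and covers the whole front, 3 to 237 mm above the bench. Nothing stands on top.
- hinge (a point): Fixed point on the door's upright hinge axis, 240 mm above the bench, with the cabinet's axes (cabinet x -95, y -100 mm). The shut door runs from here 200 mm along +y to its free edge, the one nearer the robot, and opens outwards, towards -x. The door's back lies in the plane of the hinge axis, its outer face 16 mm outside it.
- door_hinge (a joint): Angle of the door, rad: 0 shut and latched, positive open, stop at 1.75. It can be pressed in to a rubber stop at about -0.026 (5 mm at the free edge). Once the catch has let go and the finger is away, the door springs out and rests ajar within 2 s at about 0.4 (75 mm gap at the free edge). Beyond that it swings with light friction and stays where left.
- door: The door's leaf, 200 wide x 234 high x 16 mm, 0.9 kg. Origin on the hinge axis 3 mm above the bench; y runs along the leaf to the free edge, x into the cabinet when shut, z up. Turns with the door. A round cam lock, 22 mm across, 172 mm from the hinge, 118 mm above the bench, stands 4 mm proud of its outer face; slot upright: unlocked, leave it.
- press_point (a point): Where to press the door: on its outer face, 30 mm in from the free edge, 35 mm below the door's upper edge, 202 mm above the bench. Moves with the door.
- seat_block: Loose black lacquered seat board block lying on the bench before the door, within its swing: 150 (x) x 60 (y) x 45 mm (z), about 0.3 kg. Origin: centre of its underside. Its length lies roughly along the door, some 90 mm or more from it. Slide it; do not grip it across its width nor lift it. Beyond it, away from the door, the bench is clear for about 120 mm.
- bell: Brass bell dome, mouth down, 94 mm wide, 60 mm high; origin centre of underside. Leave alone.
- screwdriver: Bone-handled screwdriver lying on the bench, 206 mm long (handle to -x, 25 mm thick); origin near the ferrule, on the bench. Leave alone.
- oil_can: Copper oil can, 74 mm wide body, spout to 168 mm high; origin centre of underside. Leave alone.
- pendulum_bob: Brass lens-shaped pendulum bob lying flat, 120 mm wide, 24 mm thick; origin centre of underside. Leave alone.
- pin_jar: Amber jar with brass cap, 52 mm wide, 65 mm high; origin centre of underside. Leave alone.
- great_wheel: Brass clock wheel lying flat, 97 mm wide, with a 35 mm upright arbor; origin centre of underside. Leave alone.
- catch (a point): Push catch in the cabinet (fixed point), 22 mm above the bench, 130 mm from the hinge. It lets go when the door is pressed in past about -0.015 rad (3 mm at the free edge), about 4 N at the press point. Its damped pin then pushes the door out and stays standing 45 mm out from the cabinet front. Pulling or prying does not release it.
Not all that is in view belongs to the job. What is meant by the seat_block is not blue or pink, and is the larger of those in its own colour.

How it is judged:
By the outcome, as a careful person would: the job done as asked, in the order asked, and still so for the second after the job is handed in, with the robot touching nothing.
It also fails if it takes over 64 s, if anything falls off the work surface, if the arm or the gripper's body presses on something with over 40 N, if the wrist force passes 120 N, or if a joint passes its speed limit or range.

## Working session

There is one attempt and no reset: what is moved stays moved. The work goes in short steps, Python scripts to look and compute and a tool call to move; the robot and the scene stay as the last step left them, time stands still between calls to the robot, and variables do not carry over. Pictures are saved under pics/ and viewed, about 8 in all and at most 12, crops included, and the job is handed in when it is done.

Besides the shell and the picture viewer there is one more tool, called after "Emit:" as name(argument=value, ...), one argument or row to a line, values as JSON. drive_tool: Moves the arm, as the interface text tells. Shifts and turns lie within -1 to 1; 1 stands for 0.04 m of shift or 6 degrees of turn. Its arguments: {"type":"object","properties":{"targets":{"type":"array"},"claw":{"type":"number"},"newtons":{"type":"number"}},"required":["targets"]}

```bash
mkdir -p pics; ls; cat > h.py <<'E'
import numpy as np, cv2
from station import arm
def w(cal,p): return np.array(cal["origin"])+np.array(cal["rotation"])@np.array(p)
def cloud(cal,d):
    K=np.array(cal["mtx"]); v,u=np.indices(d.shape)
    P=np.stack([(u-K[0,2])/K[0,0]*d,-(v-K[1,2])/K[1,1]*d,-d],-1)
    return P@np.array(cal["rotation"]).T+np.array(cal["origin"])
def save(n,im,s=1.5): cv2.imwrite("pics/"+n,cv2.resize(im[:,:,::-1],None,fx=s,fy=s,interpolation=cv2.INTER_CUBIC))
E
python3 - <<'E'
from h import *
np.set_printoptions(precision=3,suppress=True)
for c in("scene","top"):
    im,d=arm.grab_frame(c); cal=arm.get_calibration(c); save(c+"0.png",im)
    np.savez(c+"0.npz",im=im,P=cloud(cal,d))
    for t in("seat_block","hinge","press_point","catch","cabinet"):
        for r in arm.landmark_of(t,c)[:4]: print(c,t,round(r["score"],2),w(cal,r["point"]))
    for r in arm.search_frame("seat_block",c): print(c,"search",round(r["score"],2),w(cal,r["point"]))
print(arm.get_state())
E
```

```text
picsTraceback (most recent call last):
  File "<stdin>", line 5, in <module>
  File "h.py", line 7, in cloud
    return P@np.array(cal["rotation"]).T+np.array(cal["origin"])
           ~~~~~~~~~~~~~~~~~~~~~~~~~~~~~^~~~~~~~~~~~~~~~~~~~~~~~
ValueError: operands could not be broadcast together with shapes (384,512) (3,)
```

```bash
python3 - <<'E'
from station import arm
print(arm.get_calibration("scene"))
E
cat > h.py <<'E'
import numpy as np, cv2
from scipy.spatial.transform import Rotation as Ro
from station import arm
def rot(cal):
    r=np.array(cal["rotation"],float)
    return r if r.shape==(3,3) else Ro.from_euler("xyz",r).as_matrix() if r.size==3 else Ro.from_quat(r).as_matrix()
def w(cal,p): return np.array(cal["origin"])+rot(cal)@np.array(p)
def cloud(cal,d):
    K=np.array(cal["mtx"]); v,u=np.indices(d.shape)
    P=np.stack([(u-K[0,2])/K[0,0]*d,-(v-K[1,2])/K[1,1]*d,-d],-1)
    return P@rot(cal).T+np.array(cal["origin"])
def save(n,im,s=1.5): cv2.imwrite("pics/"+n,cv2.resize(im[:,:,::-1],None,fx=s,fy=s,interpolation=cv2.INTER_CUBIC))
E
python3 - <<'E'
from h import *
np.set_printoptions(precision=3,suppress=True)
for c in("scene","top"):
    im,d=arm.grab_frame(c); cal=arm.get_calibration(c); save(c+"0.png",im)
    np.savez(c+"0.npz",im=im,P=cloud(cal,d))
    for t in("seat_block","hinge","press_point","catch","cabinet"):
        for r in arm.landmark_of(t,c)[:4]: print(c,t,round(r["score"],2),w(cal,r["point"]))
    for r in arm.search_frame("seat_block",c): print(c,"search",round(r["score"],2),w(cal,r["point"]))
print(arm.get_state())
E
```

```text
{'mtx': array([[384.07801202,   0.        , 254.63188378],
       [  0.        , 384.07801202, 196.85223824],
       [  0.        ,   0.        ,   1.        ]]), 'origin': array([ 1.15945019, -0.08234186,  1.11275483]), 'rotation': array([ 0.5675632 , -0.00882136,  1.58361327])}
scene seat_block 0.96 [ 0.558  0.017 -0.   ]
scene seat_block 0.93 [ 0.366 -0.011  0.001]
scene seat_block 0.91 [ 0.756 -0.039  0.001]
scene seat_block 0.8 [0.326 0.223 0.001]
scene hinge 0.61 [0.644 0.18  0.239]
scene press_point 0.67 [0.48  0.194 0.199]
scene catch 0.75 [0.515 0.203 0.024]
scene cabinet 0.82 [0.565 0.292 0.005]
scene cabinet 0.51 [0.641 0.176 0.002]
scene search 0.86 [0.57  0.013 0.043]
scene search 0.78 [0.32  0.196 0.048]
scene search 0.7 [ 0.371 -0.015  0.031]
scene search 0.59 [ 0.762 -0.04   0.037]
scene search 0.51 [ 0.691 -0.228  0.02 ]
top seat_block 0.94 [0.335 0.228 0.003]
top seat_block 0.83 [ 0.552  0.018 -0.003]
top seat_block 0.8 [ 0.758 -0.031  0.002]
top seat_block 0.62 [ 0.364 -0.01  -0.002]
top hinge 0.57 [0.646 0.18  0.243]
top hinge 0.43 [ 0.553  0.019 -0.   ]
top press_point 0.88 [0.475 0.195 0.204]
top press_point 0.65 [ 0.554 -0.523  0.003]
top catch 0.82 [0.519 0.2   0.019]
top cabinet 0.76 [0.565 0.295 0.002]
top search 0.73 [0.551 0.014 0.044]
top search 0.6 [ 0.756 -0.034  0.035]
top search 0.58 [ 0.364 -0.009  0.028]
{'t': 0.75, 'q': array([-0.873,  0.359,  0.012,  0.   , -1.224, -0.288]), 'qd': array([-0.001, -0.001,  0.001,  0.001,  0.001,  0.   ]), 'joint_efforts': array([ -0.002, -58.223,  29.327,   7.002,   0.013,   0.   ]), 'eef_pos': array([ 0.269, -0.619,  0.227]), 'ee_rot': array([-3.142,  0.   , -2.732]), 'force': array([-0.391, -0.055,  0.704]), 'moment': array([-0.015, -0.027,  0.04 ]), 'width': 0.08748245098237158}
```

View pics/scene0.png

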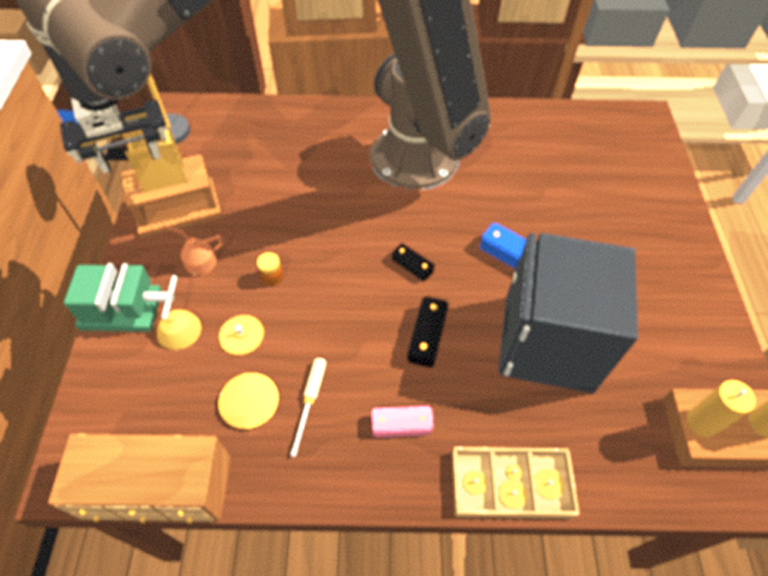

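View pics/top0.png

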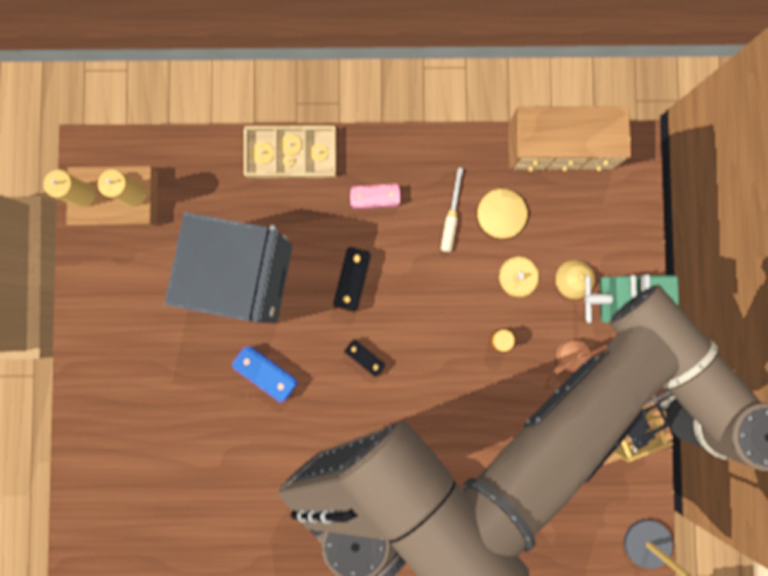

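```bash
python3 - <<'E'
from h import *
np.set_printoptions(precision=4,suppress=True)
z=np.load("top0.npz"); im,P=z["im"],z["P"]
def rect(m,n):
    q=P[m][:,:2].astype(np.float32); r=cv2.minAreaRect(q*1000); print(n,m.sum(),np.array(r[0])/1000,np.array(r[1]),r[2],"z",np.median(P[m][:,2])); print(cv2.boxPoints(r)/1000)
X,Y,Z=P[...,0],P[...,1],P[...,2]
big=lambda m:(lambda n,l,s,c:l==1+np.argmax(s[1:,4]))(*cv2.connectedComponentsWithStats(m.astype(np.uint8)))
rect(big((abs(Z-.24)<.012)&(X>.3)&(Y>.1)&(X<.8)),"cabtop")
for n,c in(("black",(.555,.017)),("small",(.366,-.01)),("pink",(.757,-.035)),("blue",(.33,.225))):
    rect(big((Z>.02)&(Z<.07)&(np.hypot(X-c[0],Y-c[1])<.13)&(Z<.06)),n)
z=np.load("scene0.npz"); im,P=z["im"],z["P"]; X,Y,Z=P[...,0],P[...,1],P[...,2]
rect(big((abs(Z-.24)<.012)&(X>.3)&(Y>.1)&(X<.8)),"cabtop s")
rect(big((Z>.033)&(Z<.055)&(np.hypot(X-.555,Y-.017)<.13)),"black s")
# door face: points in front
t=(Z>.05)&(Z<.22)&(abs(Y-.18)<.06)&(X>.42)&(X<.68); q=P[t]; 
if len(q): print(len(q)); vx=cv2.fitLine(q[:,:2].astype(np.float32),cv2.DIST_HUBER,0,.01,.01).ravel(); print("doorline",vx)
save("crop0.png",im[140:270,220:440],3.5)
E
```

```text
cabtop 3984 [0.5643 0.2827] [204.0244 200.1424] 78.95811462402344 z 0.24101852157370074
[[0.4465 0.2018]
 [0.643  0.1634]
 [0.682  0.3637]
 [0.4856 0.402 ]]
black 696 [0.5523 0.0198] [ 60.0014 149.3756] 76.10548400878906 z 0.0457058278650333
[[ 0.4726  0.0086]
 [ 0.6176 -0.0272]
 [ 0.632   0.031 ]
 [ 0.487   0.0669]]
small 322 [ 0.3632 -0.0098] [101.172   40.7045] 50.93233108520508 z 0.031278234848289066
[[ 0.3155 -0.0363]
 [ 0.3471 -0.0619]
 [ 0.4109  0.0166]
 [ 0.3793  0.0423]]
pink 424 [ 0.7548 -0.037 ] [ 49.0759 115.4778] 3.5149142742156982 z 0.03552382723920433
[[ 0.7268  0.0192]
 [ 0.7338 -0.0961]
 [ 0.7828 -0.0931]
 [ 0.7757  0.0222]]
blue 753 [0.3288 0.2276] [150.0548  61.3874] 54.33796310424805 z 0.04541756189391499
[[0.2601 0.1845]
 [0.31   0.1487]
 [0.3974 0.2706]
 [0.3476 0.3064]]
cabtop s 4177 [0.5663 0.2904] [181.7432 203.6982] 78.82454681396484 z 0.24030176049459617
[[0.4488 0.221 ]
 [0.6486 0.1815]
 [0.6838 0.3598]
 [0.484  0.3993]]
black s 787 [0.5537 0.0171] [ 59.8273 151.6268] 75.81239318847656 z 0.0447456362482217
[[ 0.4729  0.0067]
 [ 0.6199 -0.0305]
 [ 0.6346  0.0275]
 [ 0.4876  0.0647]]
1313
doorline [0.9991 0.0427 0.5942 0.1927]
```

View pics/crop0.png

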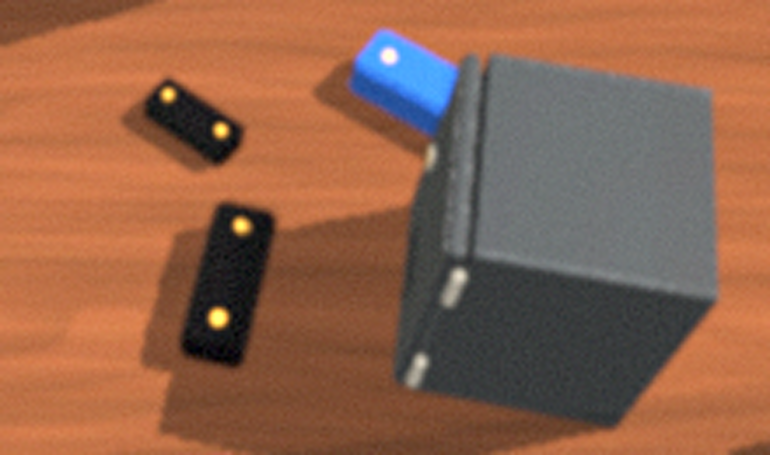

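The larger black block (crop ~(228,285), world ≈(0.553, 0.018), 150×60 mm) fits the description. The small black one (crop ~(195,122), 100×40 mm) is a decoy, and the blue and pink ones are ruled out. The cabinet fit and the landmarks agree: hinge ≈(0.646, 0.180), press point ≈(0.476, 0.196, 0.202). I'm moving to the gap between door and block.

Emit:
drive_tool(
  targets=[
    [0.375,0.876,0,0,0,0.4375],
    [0.375,0.876,0,0,0,0.4375],
    [0.375,0.876,0,0,0,0.4375],
    [0.375,0.876,0,0,0,0.4375],
    [0.375,0.876,0,0,0,0.4375],
  ],
  claw=0.6,
)

```text
t: 1.38
eef_pos: [0.3443, -0.4428, 0.2268]
ee_rot: [-3.141, 0.0, -2.501]
force: [-0.2, 0.2, -0.1]
width: 0.0529
```

Emit:
drive_tool(
  targets=[
    [0.375,0.876,0,0,0,0.4375],
    [0.375,0.876,0,0,0,0.4375],
    [0.375,0.876,0,0,0,0.4375],
    [0.375,0.876,0,0,0,0.4375],
    [0.375,0.876,0,0,0,0.4375],
  ],
)

```text
t: 2.0
eef_pos: [0.4193, -0.2675, 0.2268]
ee_rot: [-3.141, 0.0, -2.272]
force: [0.0, -0.4, -0.6]
width: 0.0526
```

Emit:
drive_tool(
  targets=[
    [0.375,0.876,0,0,0,0.4375],
    [0.375,0.876,0,0,0,0.4375],
    [0.375,0.876,0,0,0,0.4375],
    [0.375,0.876,0,0,0,0.4375],
    [0.375,0.876,0,0,0,0.4375],
  ],
)

```text
t: 2.62
eef_pos: [0.4943, -0.0922, 0.2269]
ee_rot: [-3.141, 0.0, -2.043]
force: [0.7, 0.3, -0.2]
width: 0.0525
```

```bash
python3 - <<'E'
from h import *
np.set_printoptions(precision=4,suppress=True)
s=arm.get_state(); c=arm.get_calibration("wrist")
print(s["eef_pos"],s["ee_rot"],Ro.from_euler("xyz",s["ee_rot"]).as_matrix().T@(np.array(c["origin"])-s["eef_pos"]))
E
```

```text
[ 0.4943 -0.0922  0.2269] [-3.141   0.0004 -2.0429] [ 0.0791  0.0005 -0.1582]
```

Emit:
drive_tool(
  targets=[
    [0.375,0.876,0,0,0,0.4375],
    [0.375,0.876,0,0,0,0.4375],
    [0.375,0.876,0,0,0,0.4375],
    [0.375,0.876,0,0,0,0.4375],
    [0.375,0.876,0,0,0,0.4375],
  ],
)

```text
t: 3.25
eef_pos: [0.5693, 0.083, 0.2268]
ee_rot: [-3.141, 0.0, -1.814]
force: [1.4, -0.2, 0.4]
width: 0.0527
```

Emit:
drive_tool(
  targets=[
    [0,0,-0.8,0,0,0],
    [0,0,-1,0,0,0],
    [0,0,-1,0,0,0],
    [0,0,-0.9,0,0,0],
    [0,0,0,0,0,0],
  ],
)

```text
t: 3.88
eef_pos: [0.5671, 0.0809, 0.0762]
ee_rot: [3.137, -0.003, -1.816]
force: [-0.7, -0.2, 0.0]
width: 0.0529
```

```bash
python3 - <<'E'
from h import *
im,d=arm.grab_frame("scene"); save("scene1.png",im[110:290,200:460],3)
s=arm.get_state(); print(s["eef_pos"],s["ee_rot"],s["force"])
E
```

```text
[0.56859154 0.08140433 0.07825002] [ 3.14017201e+00 -1.67619876e-03 -1.81525292e+00] [-0.41619637  0.50349268  0.85193859]
```

View pics/scene1.png

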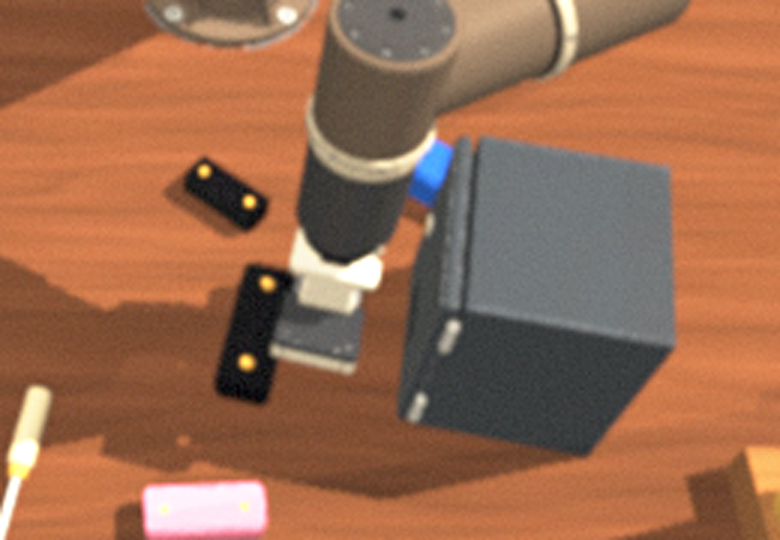

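The hand is down between the block (crop (252,335)) and the door, and clear of both. I'll lower it further and push.

Emit:
drive_tool(
  targets=[
    [0,0,-0.75,0,0,0],
    [0,0,-0.8,0,0,0],
    [0,0,0,0,0,0],
    [-0.06,-0.24,0,0,0,0],
    [-0.06,-0.24,0,0,0,0],
  ],
)

```text
t: 4.55
eef_pos: [0.565, 0.0623, 0.0184]
ee_rot: [-3.139, 0.002, -1.815]
force: [-0.1, 0.3, 0.2]
width: 0.0528
```

Emit:
drive_tool(
  targets=[
    [-0.06,-0.24,0,0,0,0],
    [-0.06,-0.24,0,0,0,0],
    [-0.06,-0.24,0,0,0,0],
    [-0.06,-0.24,0,0,0,0],
    [-0.06,-0.24,0,0,0,0],
  ],
)

```text
t: 5.18
eef_pos: [0.552, 0.0139, 0.0165]
ee_rot: [3.142, -0.0, -1.815]
force: [1.1, 3.2, 1.5]
width: 0.053
```

Emit:
drive_tool(
  targets=[
    [-0.06,-0.24,0,0,0,0],
    [-0.06,-0.24,0,0,0,0],
    [-0.06,-0.24,0,0,0,0],
    [-0.04,-0.16,0,0,0,0],
    [0,0,0,0,0,0],
  ],
)

```text
t: 5.8
eef_pos: [0.5425, -0.0215, 0.0162]
ee_rot: [3.14, -0.001, -1.816]
force: [0.4, 0.7, 1.0]
width: 0.0524
```

```bash
cat > blk.py <<'E'
from h import *
import sys
np.set_printoptions(precision=4,suppress=True)
for c in("scene","top"):
    im,d=arm.grab_frame(c); P=cloud(arm.get_calibration(c),d); X,Y,Z=P[...,0],P[...,1],P[...,2]
    m=(Z>.033)&(Z<.055)&(abs(X-.54)<.12)&(abs(Y+.06)<.1)&(im.max(-1)<70)
    if m.sum()>50: print(c,m.sum(),cv2.boxPoints(cv2.minAreaRect((P[m][:,:2]*1000).astype(np.float32))))
    for r in arm.landmark_of("seat_block",c)[:4]: print(c,round(r["score"],2),w(arm.get_calibration(c),r["point"]))
    if len(sys.argv)>1: save(sys.argv[1]+c+".png",im[100:300,180:470] if c=="scene" else im[90:290,80:360],2.7)
print(arm.get_state()["eef_pos"],arm.get_state()["t"])
E
python3 blk.py
```

```text
scene 229 [[ 466.0121  -64.1319]
 [ 469.7653 -113.7961]
 [ 613.6733 -102.9207]
 [ 609.9202  -53.2565]]
scene 0.95 [ 0.3289  0.228  -0.0003]
scene 0.65 [ 0.755  -0.0346 -0.0024]
scene 0.61 [ 0.5351 -0.0618 -0.0029]
scene 0.54 [ 0.3633 -0.5133 -0.0036]
top 301 [[ 456.2468  -70.3321]
 [ 596.28   -106.6265]
 [ 605.8639  -69.6492]
 [ 465.8307  -33.3548]]
top 0.64 [ 0.3643 -0.0091  0.001 ]
top 0.6 [ 0.7589 -0.0319  0.0016]
[ 0.5431 -0.0208  0.0164] 6.0
```

Emit:
drive_tool(
  targets=[
    [0.12,0.48,0,0,0,0],
    [0,0,0.9,0,0,0],
    [0,0,1,0,0,0],
    [0,0,1,0,0,0],
    [0,0,1,0,0,0],
  ],
  claw=0,
)

```text
t: 6.62
eef_pos: [0.5482, -0.0005, 0.174]
ee_rot: [-3.141, 0.0, -1.815]
force: [-0.1, 0.2, 0.1]
width: 0.0082
```

Emit:
drive_tool(
  targets=[
    [-0.4,0.8,0.1,0,0,0.1],
    [-0.4,0.8,0.1,0,0,0.1],
    [-0.4,0.8,0.1,0,0,0.1],
    [-0.4,0.8,0.1,0,0,0.1],
    [-0.4,0.8,0.05,0,0,0.1],
  ],
)

```text
t: 7.25
eef_pos: [0.4675, 0.1605, 0.191]
ee_rot: [-3.141, 0.0, -1.762]
force: [1.0, -0.1, -0.7]
width: 0.0006
```

Emit:
drive_tool(
  targets=[
    [0,0,0,0,0,0],
    [0,0,0,0,0,0],
  ],
)

```text
t: 7.5
eef_pos: [0.468, 0.1591, 0.1906]
ee_rot: [-3.142, -0.0, -1.762]
force: [-0.4, 0.1, -0.0]
width: 0.0002
```

```bash
python3 blk.py b2
```

```text
scene 645 [[ 458.5432  -73.305 ]
 [ 599.4567 -109.3269]
 [ 613.7783  -53.3027]
 [ 472.8648  -17.2807]]
scene 0.82 [ 0.3652 -0.011  -0.001 ]
scene 0.82 [ 0.7561 -0.0355  0.0016]
scene 0.56 [ 0.533  -0.0631 -0.0013]
scene 0.36 [ 0.3667 -0.5141 -0.0011]
top 559 [[ 453.6773  -69.4442]
 [ 594.8935 -108.2657]
 [ 609.8026  -54.0328]
 [ 468.5864  -15.2113]]
top 0.94 [ 0.7557 -0.0329  0.0009]
top 0.82 [0.3336 0.2292 0.0034]
top 0.76 [ 0.3673 -0.0105  0.0011]
top 0.74 [ 0.5292 -0.0627  0.0016]
[0.4683 0.158  0.1904] 7.7
```

View pics/b2scene.png

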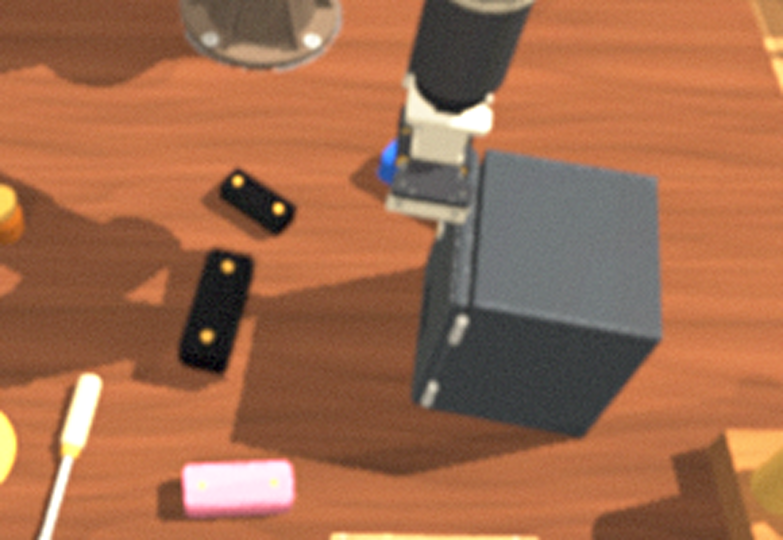

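The block now rests at about (0.532,-0.063), with its near face ≈0.23 m from the hinge axis and so outside the 0.2 m swing. The closed fingers are in front of the press point. Next I press in small steps.

Emit:
drive_tool(
  targets=[
    [0.04,0.2,0,0,0,0],
    [0.03,0.15,0,0,0,0],
    [0.02,0.1,0,0,0,0],
    [0.01,0.05,0,0,0,0],
    [0,0,0,0,0,0],
  ],
)

```text
t: 8.32
eef_pos: [0.4721, 0.1786, 0.1905]
ee_rot: [3.141, -0.0, -1.763]
force: [0.2, -0.4, 0.0]
width: 0.0001
```

Emit:
drive_tool(
  targets=[
    [0.01,0.05,0,0,0,0],
    [0.01,0.05,0,0,0,0],
    [0.01,0.05,0,0,0,0],
    [0,0,0,0,0,0],
  ],
)

```text
t: 8.82
eef_pos: [0.4733, 0.1846, 0.1905]
ee_rot: [3.142, -0.0, -1.763]
force: [0.1, 0.1, 0.1]
width: 0.0003
```

Emit:
drive_tool(
  targets=[
    [0.005,0.025,0,0,0,0],
    [0.005,0.025,0,0,0,0],
    [0,0,0,0,0,0],
  ],
)

```text
t: 9.2
eef_pos: [0.4736, 0.1862, 0.1906]
ee_rot: [3.141, -0.001, -1.763]
force: [-0.4, -2.5, 2.0]
width: 0.0005
```

Emit:
drive_tool(
  targets=[
    [0.005,0.025,0,0,0,0],
    [0.005,0.025,0,0,0,0],
    [0,0,0,0,0,0],
  ],
)

```text
t: 9.57
eef_pos: [0.4737, 0.1878, 0.1905]
ee_rot: [3.141, -0.001, -1.763]
force: [-1.4, -5.4, 3.5]
width: 0.0003
```

Emit:
drive_tool(
  targets=[
    [0.005,0.025,0,0,0,0],
    [0.002,0.012,0,0,0,0],
    [0,0,0,0,0,0],
  ],
)

```text
t: 9.95
eef_pos: [0.4739, 0.1895, 0.1905]
ee_rot: [3.141, -0.001, -1.763]
force: [-2.7, -4.2, 3.2]
width: 0.0005
```

Emit:
drive_tool(
  targets=[
    [-0.19,-0.98,0,0,0,0],
    [-0.19,-0.98,0,0,0,0],
    [-0.19,-0.98,0,0,0,0],
    [0,0,0.5,0,0,0],
    [0,0,0.5,0,0,0],
  ],
)

```text
t: 10.58
eef_pos: [0.4519, 0.0724, 0.2312]
ee_rot: [-3.141, 0.001, -1.764]
force: [0.2, -0.0, 0.0]
width: 0.0005
```

Emit:
drive_tool(
  targets=[
    [-0.5,0,0.3,0,0,0],
    [-0.5,0,0.3,0,0,0],
    [-0.5,0,0.3,0,0,0],
    [0,0,0,0,0,0],
    [0,0,0,0,0,0],
  ],
)

```text
t: 11.2
eef_pos: [0.392, 0.0729, 0.2665]
ee_rot: [-3.141, 0.001, -1.763]
force: [1.1, -0.4, 0.1]
width: 0.0003
```

Emit:
drive_tool(
  targets=[
    [0,0,0,0,0,0],
    [0,0,0,0,0,0],
    [0,0,0,0,0,0],
    [0,0,0,0,0,0],
    [0,0,0,0,0,0],
  ],
)

```text
t: 11.82
eef_pos: [0.3916, 0.0724, 0.2665]
ee_rot: [-3.142, -0.0, -1.763]
force: [0.0, -0.5, 0.3]
width: 0.0005
```

Emit:
drive_tool(
  targets=[
    [0,0,0,0,0,0],
    [0,0,0,0,0,0],
    [0,0,0,0,0,0],
    [0,0,0,0,0,0],
    [0,0,0,0,0,0],
  ],
)

```text
t: 12.45
eef_pos: [0.3916, 0.0724, 0.2666]
ee_rot: [3.142, -0.0, -1.763]
force: [0.2, 0.5, -0.3]
width: 0.0007
```

```bash
cat > door.py <<'E'
from h import *
import sys
np.set_printoptions(precision=4,suppress=True)
H=np.array([.646,.1796]); ex=np.array([.1918,.9814]); ey=np.array([-.9814,.1918])
for c in("scene","top"):
    im,d=arm.grab_frame(c); cal=arm.get_calibration(c); P=cloud(cal,d)
    q=P[...,:2]-H; r=np.hypot(q[...,0],q[...,1]); a=np.arctan2(-(q@ex),q@ey)
    m=(abs(P[...,2]-.237)<.008)&(r>.05)&(r<.205)&(a>.06)&(a<1.9)
    if m.sum()>8:
        h,e=np.histogram(a[m],24); print(c,m.sum(),"angle pct",np.percentile(a[m],[10,50,90]),"rmax",np.percentile(r[m],98))
        v=cv2.fitLine(P[m][:,:2].astype(np.float32),cv2.DIST_HUBER,0,.01,.01).ravel()[:2]
        if v@ey-v@ex<0: v=-v
        print("  fit angle",np.arctan2(-(v@ex),v@ey),np.degrees(np.arctan2(-(v@ex),v@ey)))
    for r_ in arm.landmark_of("press_point",c)[:2]:
        p=w(cal,r_["point"]); g=p[:2]-H; print(c,"press",round(r_["score"],2),p,"door ang",np.arctan2(-(g@ex),g@ey)-np.arctan2(.016,.17))
    if len(sys.argv)>1: save(sys.argv[1]+c+".png",im[100:300,180:470] if c=="scene" else im[90:290,80:360],2.7)
s=arm.get_state();print(s["eef_pos"],s["ee_rot"],s["t"],s["q"])
E
python3 door.py d1
```

```text
scene 275 angle pct [0.4186 0.4836 0.5968] rmax 0.1953370644146627
  fit angle 0.3783173832114006 21.675989374446683
scene press 0.58 [0.4861 0.1307 0.1975] door ang 0.395708686988807
scene press 0.32 [ 0.3678 -0.515  -0.0002] door ang 1.2889917439915506
top 247 angle pct [0.3976 0.4528 0.537 ] rmax 0.19494034129938595
  fit angle 0.38847873547738837 22.258191973433476
top press 0.78 [0.4812 0.1311 0.2022] door ang 0.3855402974837161
[0.3916 0.0724 0.2666] [ 3.1416  0.     -1.7631] 12.65 [ 0.6853 -0.1502 -0.4774 -0.     -1.2435 -0.8776]
```

View pics/d1scene.png

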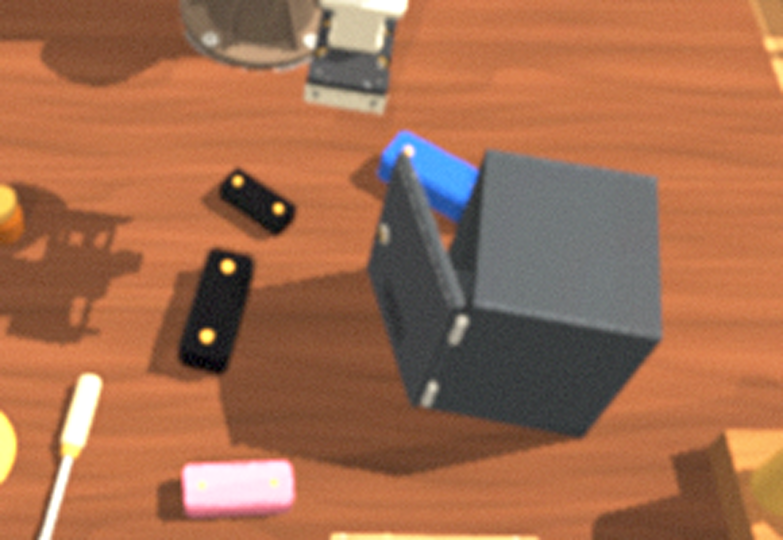

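The catch let go and the door stands ajar at ≈0.39 rad (free edge at crop (405,155)). The hand is clear. I'll work out the arc, then insert the fingertip from above, behind the edge.

Emit:
drive_tool(
  targets=[
    [0.52,0.6,0,0,0,0.93],
    [0.52,0.6,0,0,0,0.93],
    [0.52,0.6,0,0,0,0.93],
    [0.52,0.6,0,0,0,0.93],
    [0,0,0,0,0,0],
  ],
)

```text
t: 13.28
eef_pos: [0.4757, 0.1696, 0.2657]
ee_rot: [3.14, -0.001, -1.372]
force: [-0.3, -0.5, -0.1]
width: 0.0006
```

```bash
python3 - <<'E'
from h import *
np.set_printoptions(precision=3,suppress=True)
H=np.array([.646,.1796]); ex=np.array([.1918,.9814]); ey=np.array([-.9814,.1918])
def T(t,s=.17,h=.0105): return H+s*(np.cos(t)*ey-np.sin(t)*ex)+h*(np.cos(t)*ex+np.sin(t)*ey)
print("ins",T(.39,h=.022),"contact",T(.39))
th=.39+np.arange(17)*.0738
for a,b in zip(th[:-1],th[1:]): print(round(b,3),(T(b)-T(a))/.04,T(b))
s=arm.get_state();print(s["eef_pos"],s["ee_rot"],s["force"])
E
```

```text
ins [0.475 0.168] contact [0.477 0.157]
0.464 [ 0.054 -0.31 ] [0.479 0.144]
0.538 [ 0.077 -0.305] [0.482 0.132]
0.611 [ 0.099 -0.298] [0.486 0.12 ]
0.685 [ 0.12 -0.29] [0.491 0.109]
0.759 [ 0.142 -0.28 ] [0.497 0.097]
0.833 [ 0.162 -0.269] [0.503 0.087]
0.907 [ 0.181 -0.257] [0.511 0.076]
0.98 [ 0.2   -0.243] [0.519 0.067]
1.054 [ 0.217 -0.227] [0.527 0.057]
1.128 [ 0.233 -0.211] [0.537 0.049]
1.202 [ 0.248 -0.193] [0.547 0.041]
1.276 [ 0.262 -0.174] [0.557 0.034]
1.349 [ 0.274 -0.154] [0.568 0.028]
1.423 [ 0.284 -0.134] [0.579 0.023]
1.497 [ 0.293 -0.112] [0.591 0.018]
1.571 [ 0.301 -0.09 ] [0.603 0.015]
[0.476 0.17  0.266] [ 3.14  -0.001 -1.372] [-0.304 -0.474 -0.061]
```

Emit:
drive_tool(
  targets=[
    [0,0,-0.6,0,0,0],
    [0,0,-0.7,0,0,0],
    [0,0,-0.6,0,0,0],
    [0.02,-0.12,0,0,0,0],
    [0.03,-0.15,0,0,0,0],
  ],
)

```text
t: 13.9
eef_pos: [0.4772, 0.1573, 0.1916]
ee_rot: [-3.14, 0.0, -1.374]
force: [-0.4, 0.9, 1.8]
width: 0.0005
```

Emit:
drive_tool(
  targets=[
    [0.02,-0.1,0,0,0,0.2],
    [0.04,-0.2,0,0,0,0.5],
    [0.077,-0.305,0,0,0,0.7],
    [0.1,-0.3,0,0,0,0.7],
    [0.12,-0.29,0,0,0,0.7],
  ],
)

```text
t: 14.52
eef_pos: [0.4915, 0.1093, 0.1915]
ee_rot: [-3.14, 0.0, -1.077]
force: [0.8, 0.1, -0.1]
width: 0.0007
```

Emit:
drive_tool(
  targets=[
    [0.14,-0.28,0,0,0,0.7],
    [0.16,-0.27,0,0,0,0.7],
    [0.18,-0.257,0,0,0,0.7],
    [0.2,-0.243,0,0,0,0.7],
    [0.217,-0.227,0,0,0,0.7],
  ],
)

```text
t: 15.15
eef_pos: [0.5275, 0.0582, 0.1915]
ee_rot: [-3.14, -0.001, -0.711]
force: [0.4, 0.5, -0.6]
width: 0.0004
```

```bash
python3 door.py d2
```

```text
scene 255 angle pct [1.1044 1.1549 1.2726] rmax 0.1957165825108995
  fit angle 1.0680210021259373 61.19309585314893
scene press 0.58 [0.5512 0.041  0.2012] door ang 1.0698573833746154
scene press 0.34 [ 0.3652 -0.5136  0.002 ] door ang 1.2851281174201599
[0.527  0.0585 0.191 ] [-3.141  -0.0002 -0.7158] 15.35 [ 0.4806  0.1479 -0.3582 -0.     -1.064   0.3744]
```

View pics/d2scene.png

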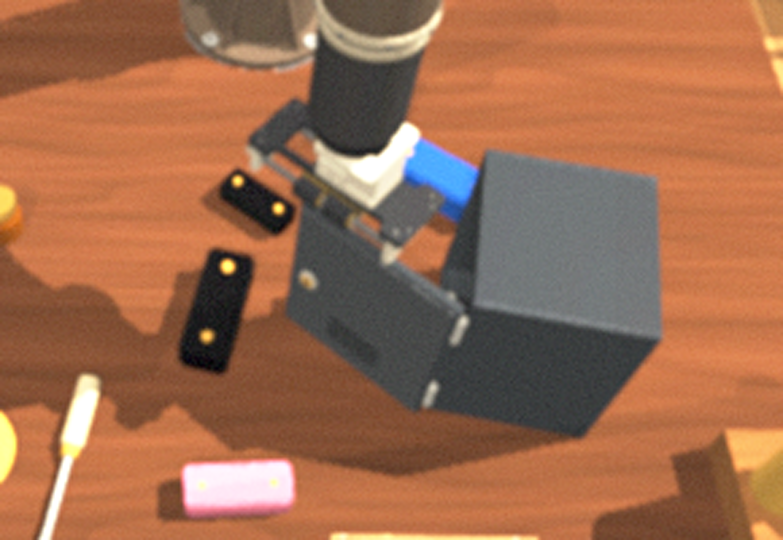

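The door follows the fingertip at ≈1.07 rad, with its free edge well clear of the block. I'll finish the arc and slow down at the end.

Emit:
drive_tool(
  targets=[
    [0.12,-0.1,0,0,0,0.35],
    [0.18,-0.16,0,0,0,0.55],
    [0.2,-0.16,0,0,0,0.55],
    [0.2,-0.14,0,0,0,0.55],
    [0.2,-0.125,0,0,0,0.5],
  ],
)

```text
t: 15.98
eef_pos: [0.5629, 0.0315, 0.191]
ee_rot: [-3.141, -0.0, -0.451]
force: [-0.1, 0.1, -0.3]
width: 0.0006
```

Emit:
drive_tool(
  targets=[
    [0.21,-0.12,0,0,0,0.5],
    [0.21,-0.1,0,0,0,0.5],
    [0.2,-0.085,0,0,0,0.5],
    [0.18,-0.06,0,0,0,0.4],
    [0.13,-0.045,0,0,0,0.3],
  ],
)

```text
t: 16.6
eef_pos: [0.6002, 0.0152, 0.1909]
ee_rot: [-3.141, -0.0, -0.221]
force: [0.1, -0.2, -0.0]
width: 0.0003
```

Emit:
drive_tool(
  targets=[
    [0.1,-0.03,0,0,0,0.2],
    [0.06,-0.015,0,0,0,0.1],
    [0.03,-0.008,0,0,0,0],
    [0,0,0,0,0,0],
    [0,0,0,0,0,0],
  ],
)

```text
t: 17.23
eef_pos: [0.6077, 0.0128, 0.1906]
ee_rot: [3.142, -0.0, -0.19]
force: [-0.5, 0.5, -0.1]
width: 0.0004
```

```bash
python3 door.py
```

```text
scene 277 angle pct [1.6381 1.6956 1.8009] rmax 0.19663776214274797
  fit angle 1.621518314656362 92.90615583297577
scene press 0.91 [0.638  0.0071 0.2018] door ang 1.6233215569073927
[0.6077 0.0128 0.1906] [-3.1416 -0.     -0.1903] 17.425 [ 0.3421  0.2745 -0.1938 -0.     -1.1025  1.0384]
```

Emit:
drive_tool(
  targets=[
    [-0.3,0.06,0,0,0,0],
    [-0.6,0.1,0,0,0,0],
    [-0.8,0,0.5,0,0,0],
    [0,0,1,0,0,0],
    [-0.3,-0.6,0.8,0,0,0],
  ],
)

```text
t: 18.05
eef_pos: [0.5273, -0.0041, 0.2841]
ee_rot: [-3.141, -0.001, -0.188]
force: [1.3, -1.0, -0.3]
width: 0.0002
```

Emit:
drive_tool(
  targets=[
    [-0.3,-0.9,0.2,0,0,0],
    [-0.3,-0.9,0,0,0,0],
    [-0.3,-0.9,0,0,0,0],
    [-0.3,-0.9,0,0,0,0],
    [-0.3,-0.9,0,0,0,0],
  ],
)

```text
t: 18.68
eef_pos: [0.4665, -0.1856, 0.2907]
ee_rot: [-3.141, -0.0, -0.19]
force: [0.2, 0.2, -0.4]
width: 0.0007
```

Emit:
drive_tool(
  targets=[
    [0,0,0,0,0,0],
    [0,0,0,0,0,0],
    [0,0,0,0,0,0],
  ],
)

```text
t: 19.05
eef_pos: [0.4678, -0.1841, 0.2906]
ee_rot: [-3.141, -0.0, -0.189]
force: [-0.2, 0.9, 0.9]
width: 0.0004
```

```bash
python3 door.py; python3 - <<'E'
from h import *
np.set_printoptions(precision=3,suppress=True)
im,_=arm.grab_frame("scene"); save("final.png",im)
cal=arm.get_calibration("scene")
for t in("seat_block","bell","screwdriver","oil_can","pendulum_bob","pin_jar","great_wheel"): print(t,[w(cal,r["point"]) for r in arm.landmark_of(t,"scene")[:4]])
E
```

```text
scene 347 angle pct [1.629  1.6903 1.7846] rmax 0.19704456714442908
  fit angle 1.5945886972570302 91.36320241209198
scene press 0.93 [0.6382 0.0094 0.2015] door ang 1.6241798633699822
top 243 angle pct [1.6074 1.6555 1.738 ] rmax 0.1955038798274332
  fit angle 1.6007853117315085 91.71824226874926
top press 0.69 [0.6326 0.0111 0.2042] door ang 1.5904820508992246
[ 0.4679 -0.1843  0.2905] [-3.1415  0.0001 -0.1893] 19.25 [ 0.0161  0.0339 -0.2537 -0.0001 -1.2833  1.3654]
seat_block [array([ 0.757, -0.036,  0.001]), array([ 0.366, -0.015,  0.   ]), array([ 0.534, -0.064, -0.001]), array([0.331, 0.223, 0.003])]
bell [array([ 0.548, -0.525,  0.002]), array([0.52 , 0.203, 0.023])]
screwdriver [array([ 0.713, -0.35 , -0.002])]
oil_can [array([ 0.367, -0.514,  0.001])]
pendulum_bob [array([ 0.711, -0.346,  0.   ]), array([0.566, 0.295, 0.002])]
pin_jar [array([ 0.405, -0.344,  0.001]), array([0.517, 0.203, 0.024])]
great_wheel [array([ 0.559, -0.39 , -0.003])]
```

View pics/final.png

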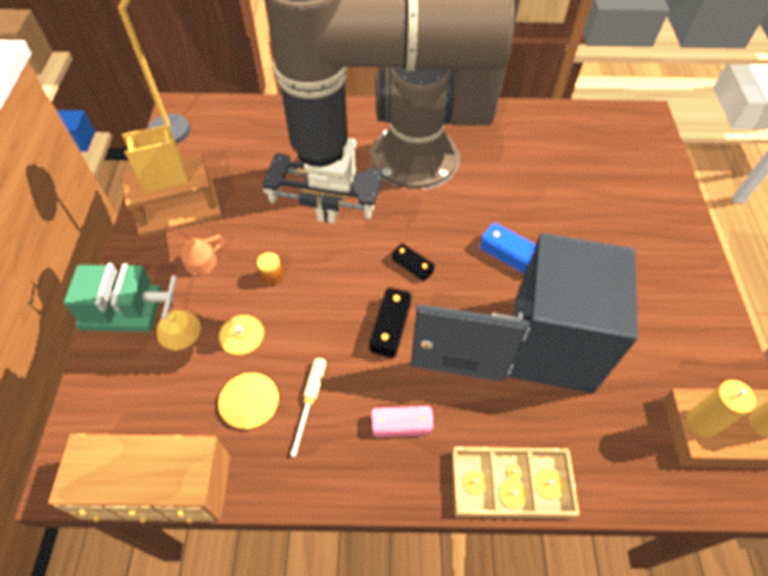

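The door stands at about 91–92°, square to the cabinet (view (470,343)). The block is at (391,322), clear of the door, and everything else is unmoved with the hand high and away. Handing in.

```bash
python3 -c "
from station import arm
print(arm.job_done())"
```

```text
the job is handed in; nothing more can be done
None
```

The job is handed in: the block is out of the door's swing and the cabinet door stands open, about square to the cabinet. It took about 19 s of the 64 s allowed.

- **Block:** I slid the larger black block about 85 mm away from the door with both fingertips. Its near face is now about 0.23 m from the hinge axis, outside the door's 0.20 m swing, and it did not move again afterwards.
- **Catch:** I pressed the door near its free edge. The horizontal push read about 5.5 N at most. I took the hand off, and the door sprang ajar to about 0.39 rad.
- **Swing:** I swung the door open with a fingertip behind its edge, then drew the hand back and away.

**Last checks:** The two cameras put the door at 91–93°, differing by about 2°. The final picture shows the door clear of the block, the hand clear, and the other things looking as they did at the start. I judged the other things by eye against the first picture, since I took no starting positions for the bell, screwdriver and similar items. The network placed the pendulum bob on the screwdriver, a false report; the picture shows the bob at its starting spot. No check failed.

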